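Walk the lamp power supply into its bracket

TASK

The heavy lamp power supply is too wide and heavy to pick up: walk it across the bench, away from you, into the steel parking bracket by pushing on the ends of its near face by turns. Swing its left end ahead first, then its right end, each time about 15 degrees past square with the bracket, and then bring the ends up in turn until it sits flush along the bracket's bar. Keep it flat on the bench, and leave the smaller, square camera controller where it stands.

Things in the scene. Friction and masses are not known exactly. Their poses are not given: they have to be found in the camera images.
- supply: lamp power supply: white case, grey panel on near face: low box 90 deep (its x) by 220 wide (y) by 65 high, 1.3-2.1 kg, slides on the bench. Origin: centre of underside; x out of the far face towards the bracket, y to its left end, z up. 5-20 N near one end of the near face swings it about a pivot 60-90 mm past its middle. Starts 105-130 mm short of flush, nearly square and centred.
- bracket: parking bracket, fixed steel angle: straight upright bar 280 long, 30 high, with a 36 mm lug at each end flaring out 45 degrees towards the robot. Origin on the bench at the middle of the bar's near face; x away from the robot, square to the bar, y along it to the left. A flush supply has its origin at x = -45 mm here, its x axis along the bracket's, y within 30 mm of the middle.
- left_lug (a point): middle of the bracket's left flared lug, 30 mm up, at x -7, y 153 mm in the bracket's frame; its x axis runs along the lug: the bracket's x turned 45 degrees clockwise from above. The angle from the supply's x axis to this one is 45 degrees when square, less with the left end ahead, more with the right end ahead.
- controller: camera controller: white case with a grey panel like the supply's but smaller and square, 100 by 100 by 85 high, 0.9 kg. Origin: centre of underside. Stands left or right of the bracket, 240-280 mm from its middle; a small brown bottle stands on the other side. To be left where it is.

How it is judged:
By the outcome, as a careful person would: the job done as asked, in the order asked, and still so for the second after the job is handed in, with the robot touching nothing.
It also fails if it takes over 59 s, if anything falls off the work surface, if the arm or the gripper's body presses on something with over 40 N, if the wrist force passes 120 N, or if a joint passes its speed limit or range.

ROBOT

A 6-joint arm with a two-finger parallel gripper is mounted at the origin on the work surface. World frame = base frame: x ahead of the robot, y to its left, z up, the work surface at z = 0. Lengths are in m, angles in degrees, forces in N, time in s.
With the tool pointing down it reaches from about 0.3 to 0.75 m from the base axis. Payload 8.5 kg.
Tool frame: the origin (TCP) lies midway between the tips of the shut fingers; the grasp point (between the pads) lies env.tcp_to_grasp behind it (env.tcp_to_grasp is the distance from the TCP to the grasp point, in m); z points along the fingers, y is the line along which they close (so a half turn about z gives the same grasp; the last joint's range is limited). The gripper opens to 85 mm and grips with 20 to 120 N. Pads are 22 mm wide; open, the fingers measure 114 mm over their backs; the gripper's body (76 mm by 85 mm) begins 54 mm behind the grasp point. The pads swing forward as they close: fully open they stand 13 mm farther back than shut.
Start: joints at [-85.044, 21.807, 74.336, -0, 83.858, -12.336], TCP at [0.163, -0.525, 0.231] pointing down, gripper open.
Joint ranges: [-178.18, 178.18], [-50.72, 133.34], [12.68, 142.11], [-81.47, 261.47], [9.98, 163.14], [-165.26, 165.26]. Speed limits (degrees/s): [136.94, 136.94, 180, 180, 180, 180].

INTERFACE

Orientations are given as a 3x3 rotation matrix whose columns are the frame's x, y, z axes.
In Python, from rig import observe, optics, job, env gives the robot as it stands. The module is installed in compiled form; this text tells all that it offers.
- The arm moves only by the shell command python3 -m jog 'ROWS' [FORCE]. ROWS is JSON, a list of rows, each a list of 7 numbers: the turn, a rotation vector about the tool's x, y, z in rad, then the shift along the tool's x, y, z in m, then the opening in per cent of the stroke, from 0 (shut) to 100 (fully open). A call has 1 to 10 rows; each row shifts and turns the commanded pose from where the row before left it, along the tool's axes as they then stand; what a row does not reach is not made up. A row lasts 1/8 s, in which the tool goes at most 62.5 mm and 10.7 degrees, less where a joint would pass 70% of its speed; a pose out of reach is approached as far as the arm can. A call is refused whole if a number of a shift passes 0.0625 or a number of a turn 0.188, either way. A call with a gripper value outside its range is refused whole. The fingers move at their own pace and stop on an object; FORCE is the grip in N (left out, the last holds). Time passes only in rows, so rows that do not move let the fingers close. It gives the time, the measured TCP pose, the force, the opening and the grip force at its end, in the units of the state.
- observe(): the state, without advancing time (a new reading comes with each control period).
- optics.get_image(name): name is "scene" or "top" or "wrist"; returns a dict with "pixels" (420x560x3 uint8, red, green, blue), "mtx" (3x3 intrinsics, pixels), "dist_coeffs" ([k1, k2, p1, p2, k3] as OpenCV has them; the pictures are not rectified), "rvec" (rotation vector, rad) and "tvec" (3), from world to camera coordinates, as OpenCV has them. Camera axes: x right, y down, z forward; pixel columns grow to the right and rows downward; lengths in m; the calibration is good to about 2 mm. A picture is of the moment at which its call begins. There is no depth.
- job.close_job(): hands the job in; it is judged then, once.
The state is a dict: "time_s": time; "q": joint angles; "qvel": joint speeds; "joint_efforts": joint torques, N m; "position": TCP position; "tool_rot": TCP orientation; "ft_force": force on the tool from outside, world axes, zero at the start; "wrist_torque": the same for the moment, N m; "grip_width": finger opening in m; "gripper_force": force on a finger pad.
Only numpy, scipy, OpenCV 4.12 (cv2) and the standard library are available. Lean on these libraries where they do the work, as an engineer would, in place of code of your own. Each camera call takes 0.05 s, during which the arm holds its last target. There are 200 camera calls.

## Working session

There is one attempt and no reset: what is moved stays moved. The work goes in short steps, Python scripts to look and compute and a shell command to move; the robot and the scene stay as the last step left them, time stands still between calls to the robot, and variables do not carry over. Pictures are saved under pics/ and viewed, at most 10 in all, crops included, and the job is handed in when it is done.

```bash
mkdir -p pics; python3 - <<'E'
from rig import observe, optics, env
import cv2,numpy as np
s=observe();print(s['time_s'],s['position'],s['tool_rot'],env.tcp_to_grasp)
ims=[]
for n in ['top','scene']:
    d=optics.get_image(n);np.savez(f'pics/{n}0.npz',**d);cv2.imwrite(f'pics/{n}0.png',d['pixels'][:,:,::-1])
    R=cv2.Rodrigues(np.array(d['rvec']))[0];print(n,(-R.T@np.ravel(d['tvec'])).round(3),R[2].round(2),np.array(d['mtx']).round(0).tolist())
E
```

```text
0.0 [ 0.16345229 -0.52485058  0.23075727] [[ 9.54797780e-01  2.97256092e-01 -1.23232818e-04]
 [ 2.97255981e-01 -9.54796862e-01  1.35427072e-03]
 [ 2.84902912e-04 -1.32968637e-03 -9.99999075e-01]] 0.0187
top [ 0.575 -0.005  0.99 ] [ 0.11  0.01 -0.99] [[497.0, 0.0, 287.0], [0.0, 497.0, 220.0], [0.0, 0.0, 1.0]]
scene [ 1.046 -0.128  0.679] [-0.5   0.17 -0.85] [[496.0, 0.0, 284.0], [0.0, 496.0, 204.0], [0.0, 0.0, 1.0]]
```

View pics/top0.png

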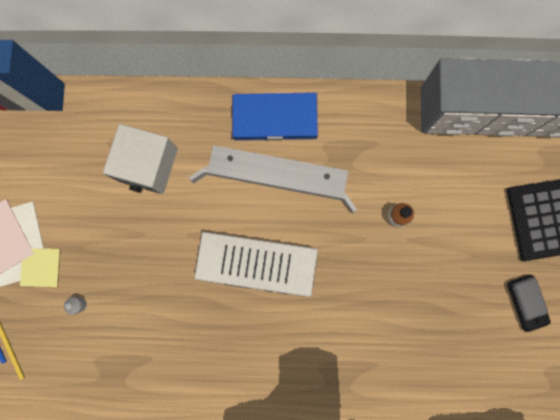

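View pics/scene0.png

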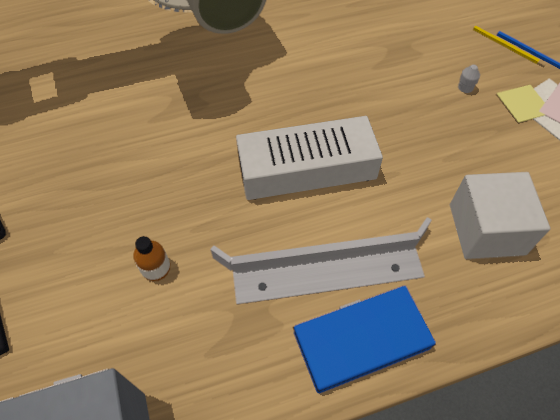

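Top view: the supply is white at about (256,263). The bracket bar's near edge runs from about (207,172) to (345,197), with lugs at (200,174) and (349,203). The controller is on the left at (140,158) and the bottle on the right at (402,214). The scene view shows the same layout.

```bash
cat > h.py <<'E'
import numpy as np,cv2
def ray(d,uv,z):
    uv=np.asarray(uv,float).reshape(-1,1,2)
    n=cv2.undistortPoints(uv,np.array(d['mtx']),np.array(d['dist_coeffs'])).reshape(-1,2)
    R=cv2.Rodrigues(np.array(d['rvec']))[0];c=-R.T@np.ravel(d['tvec'])
    v=np.c_[n,np.ones(len(n))]@R
    return c+v*((z-c[2])/v[:,2])[:,None]
def mask(d,lo=165,smax=45):
    hsv=cv2.cvtColor(d['pixels'],cv2.COLOR_RGB2HSV)
    return ((hsv[...,1]<smax)&(hsv[...,2]>lo)).astype(np.uint8)*255
E
python3 - <<'E'
from h import *
d=dict(np.load('pics/top0.npz'))
hsv=cv2.cvtColor(d['pixels'],cv2.COLOR_RGB2HSV)
for u,v in [(210,263),(256,240),(300,285),(140,158),(240,168),(240,180),(277,172),(277,184),(160,170),(256,300),(256,236),(256,234)]: print((u,v),hsv[v,u])
for lo in (150,170,190):
  m=cv2.morphologyEx(mask(d,lo),cv2.MORPH_CLOSE,np.ones((9,9)))
  for c in cv2.findContours(m,0,2)[0]:
    if 1000<cv2.contourArea(c)<12000:
        b=cv2.boxPoints(cv2.minAreaRect(c));M=cv2.moments(c)
        w=ray(d,b,.065)
        print(lo,(M['m10']/M['m00'],M['m01']/M['m00']),b.round(1).tolist(),w[:,:2].round(4).tolist(),np.linalg.norm(w-np.roll(w,1,0),axis=1).round(4))
a=ray(d,[(207,172),(345,197)],.03);print('bar',a)
cv2.imwrite('pics/c0.png',cv2.resize(d['pixels'][130:310,180:370,::-1],None,fx=3,fy=3,interpolation=cv2.INTER_CUBIC))
E
```

```text
(210, 263) [ 21  25 215]
(256, 240) [ 18  31 166]
(300, 285) [ 21  24 210]
(140, 158) [ 19  28 201]
(240, 168) [ 14  15 184]
(240, 180) [ 16  52 123]
(277, 172) [ 15  14 181]
(277, 184) [ 15  17 184]
(160, 170) [ 15  25 121]
(256, 300) [ 16 108 168]
(256, 236) [ 16 103 164]
(256, 234) [ 17 107 190]
150 (255.91919653742985, 263.9608936844672) [[194.10000610351562, 279.29998779296875], [201.1999969482422, 231.5], [317.5, 248.8000030517578], [310.3999938964844, 296.70001220703125]] [[0.5604, 0.178], [0.6498, 0.1682], [0.622, -0.05], [0.5335, -0.0383]] [0.2179 0.0899 0.22   0.0892]
150 (16.30123196057726, 238.9008095740936) [[0.0, 285.0], [0.0, 202.0], [42.0, 202.0], [42.0, 285.0]] [[0.5403, 0.5467], [0.6982, 0.5597], [0.6997, 0.4767], [0.5426, 0.4652]] [0.0816 0.1585 0.0831 0.1576]
150 (277.38342404531176, 171.86941900084074) [[189.60000610351562, 178.89999389648438], [197.10000610351562, 140.89999389648438], [362.20001220703125, 173.3000030517578], [354.70001220703125, 211.3000030517578]] [[0.7493, 0.1943], [0.8234, 0.1832], [0.7663, -0.1324], [0.6936, -0.1187]] [0.3179 0.0749 0.3207 0
[... 1530 characters left out ...]
61035156]] [[0.5626, 0.1769], [0.6482, 0.1673], [0.6203, -0.049], [0.5355, -0.0376]] [0.2162 0.0862 0.2181 0.0856]
190 (16.30123196057726, 238.9008095740936) [[0.0, 285.0], [0.0, 202.0], [42.0, 202.0], [42.0, 285.0]] [[0.5403, 0.5467], [0.6982, 0.5597], [0.6997, 0.4767], [0.5426, 0.4652]] [0.0816 0.1585 0.0831 0.1576]
190 (134.9037979966611, 154.8887729549249) [[103.0999984741211, 171.8000030517578], [118.80000305175781, 122.30000305175781], [166.5, 137.39999389648438], [150.8000030517578, 186.89999389648438]] [[0.7603, 0.3615], [0.858, 0.3371], [0.8293, 0.2425], [0.7326, 0.2677]] [0.0977 0.1007 0.0988 0.0999]
bar [[ 0.770351    0.16801133  0.03      ]
 [ 0.72592489 -0.10382763  0.03      ]]
```

View pics/c0.png

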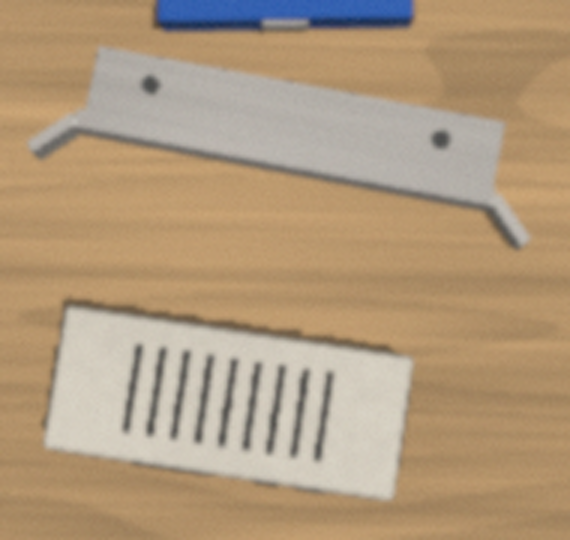

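Measured: bracket middle at (0.748, 0.033), yaw about −9.3°, bar length 0.276. Supply centre at (0.5915, 0.0645), yaw −7.2°, size 0.219 by 0.089. That leaves it about 115 mm short and 6 mm left of centre, which agrees with the given ranges. First I turn the tool square with the bracket and shut the fingers.

```bash
python3 -m jog '[[0,0,0.155,0,0,0,0],[0,0,0.155,0,0,0,0],[0,0,0.154,0,0,0,0],[0,0,0,0,0,0,0]]' 40
cat >> h.py <<'E'
YB=np.radians(-9.3);OB=np.array([.748,.033])
RB=np.array([[np.cos(YB),-np.sin(YB)],[np.sin(YB),np.cos(YB)]])
def tob(p): return (np.asarray(p)[...,:2]-OB)@RB
def tool():
    from rig import observe
    s=observe();R=np.array(s['tool_rot']);b=tob(s['position'])*1000
    print('t',round(s['time_s'],2),'tool bracket-frame mm',b.round(1),'z',round(s['position'][2]*1000,1),'yaw rel',round(np.degrees(np.arctan2(R[1,0],R[0,0])-YB),2),'F',(np.array(s['ft_force'])[:2]@RB).round(1),round(s['ft_force'][2],1))
    return b
def supply(d,z=.065):
    m=cv2.morphologyEx(mask(d,170),cv2.MORPH_CLOSE,np.ones((9,9)))
    m=cv2.morphologyEx(m,cv2.MORPH_OPEN,np.ones((7,7)))
    best=None
    for c in cv2.findContours(m,0,2)[0]:
        M=cv2.moments(c)
        if M['m00']<3000: continue
        w=tob(ray(d,c.reshape(-1,2),z))*1000
        r=cv2.minAreaRect(w.astype(np.float32))
        if abs(r[0][1])<110 and -250<r[0][0]<-20 and max(r[1])<260:
            b=cv2.boxPoints(r);e=b[1]-b[0];f=b[2]-b[1];l=e if np.hypot(*e)>np.hypot(*f) else f
            l=l*np.sign(l[1]);print('supply bf',np.round(r[0],1),'size',np.round(r[1],1),'r deg',round(np.degrees(np.arctan2(-l[0],l[1])),1))
def look(n='top'):
    from rig import optics
    d=optics.get_image(n);supply(d);return d
E
python3 - <<'E'
from h import *
tool();look()
print(tob([.559,.164])*1000)
E
```

```text
time_s: 0.6
position: [0.1635, -0.525, 0.231]
tool_rot: [[0.987, -0.16, -0.0], [-0.16, -0.987, 0.001], [-0.0, -0.001, -1.0]]
ft_force: [-0.0, -0.7, -0.5]
grip_width: 0.0123
gripper_force: 0.0
t 0.6 tool bracket-frame mm [-486.7 -645.1] z 231.0 yaw rel 0.08 F [ 0.1 -0.7] -0.5
supply bf [-159.5    5.3] size [ 88.1 218. ] r deg 2.0
[-207.68583097   98.73497666]
```

```bash
python3 -m jog '[[0,0,0,0.025,-0.053,0,0],[0,0,0,0.025,-0.053,0,0],[0,0,0,0.025,-0.053,0,0],[0,0,0,0.025,-0.053,0,0],[0,0,0,0.025,-0.053,0,0],[0,0,0,0.025,-0.053,0,0],[0,0,0,0.025,-0.053,0,0]]' >/dev/null
python3 -m jog '[[0,0,0,0.01,-0.053,0,0],[0,0,0,0.01,-0.053,0,0],[0,0,0,0.01,-0.053,0,0],[0,0,0,0.01,-0.053,0,0],[0,0,0,0.01,-0.053,0,0],[0,0,0,0.01,-0.053,0,0],[0,0,0,0.01,-0.053,0,0],[0,0,0,0,0,0,0]]' >/dev/null
python3 -c "
from h import *
tool();look()"
```

```text
t 2.52 tool bracket-frame mm [-241.9   99.6] z 230.7 yaw rel 0.42 F [-0.2 -0.1] -0.8
supply bf [-159.4    5.3] size [ 88.2 218. ] r deg 2.0
```

```bash
python3 -m jog '[[0,0,0,0,0,0.055,0],[0,0,0,0,0,0.055,0],[0,0,0,0,0,0.055,0],[0,0,0,0,0,0.03,0],[0,0,0,0,0,0.01,0],[0,0,0,0.01,0,0,0],[0,0,0,0.01,0,0,0],[0,0,0,0,0,0,0]]' 
python3 -c "
from h import *
tool();d=look();cv2.imwrite('pics/p1.png',d['pixels'][...,::-1])"
```

```text
time_s: 3.58
position: [0.5463, 0.1641, 0.0274]
tool_rot: [[0.987, -0.162, 0.003], [-0.162, -0.987, 0.0], [0.003, -0.001, -1.0]]
ft_force: [-0.3, 0.2, 0.0]
grip_width: -0.0002
gripper_force: 0.0
t 3.58 tool bracket-frame mm [-220.3   96.8] z 27.4 yaw rel -0.01 F [-0.3  0.2] 0.0
supply bf [-159.3    4.2] size [ 88.4 216.2] r deg 1.8
```

View pics/p1.png

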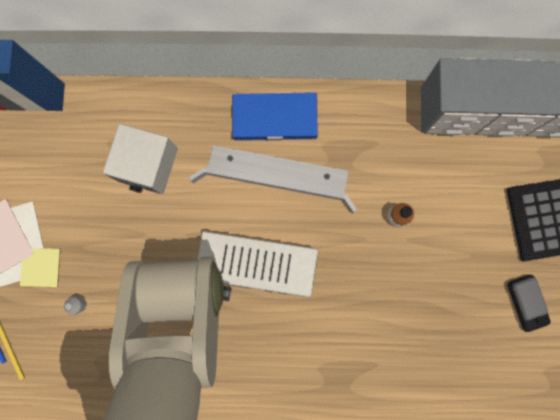

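The arm hides part of the left end, but the far edge and right end are visible. The finger is just short of contact, so I begin the left swing.

```bash
python3 -m jog '[[0,0,0,0.006,0,0,0],[0,0,0,0.006,0,0,0],[0,0,0,0.006,0,0,0],[0,0,0,0.006,0,0,0],[0,0,0,0.006,0,0,0],[0,0,0,0.006,0,0,0],[0,0,0,0,0,0,0]]' |grep ft
python3 -c "
from h import *
tool();d=look();look('scene')"
```

```text
ft_force: [-2.5, 3.3, 0.7]
t 4.5 tool bracket-frame mm [-186.1   97.4] z 26.5 yaw rel 0.03 F [-3.   2.9] 0.7
supply bf [-144.    -1.3] size [217.8  88.6] r deg -9.5
supply bf [-143.8   -1.6] size [217.9  87.6] r deg -9.6
```

```bash
python3 -m jog '[[0,0,0,0.006,0,0,0],[0,0,0,0.006,0,0,0],[0,0,0,0.005,0,0,0],[0,0,0,0,0,0,0]]' |grep ft
python3 -c "
from h import *
tool();d=look();look('scene')"
```

```text
ft_force: [-2.9, 2.3, 0.7]
t 5.1 tool bracket-frame mm [-168.9   97. ] z 26.4 yaw rel 0.02 F [-3.2  1.8] 0.7
supply bf [-136.6   -4.2] size [217.6  88.6] r deg -15.8
supply bf [-136.6   -4.9] size [217.2  87.8] r deg -15.6
```

Left end is about 15.7° ahead. I cross to the right end.

```bash
python3 -m jog '[[0,0,0,-0.03,0,0,0],[0,0,0,-0.038,0,0,0],[0,0,0,0,0.045,0,0],[0,0,0,0,0.045,0,0],[0,0,0,0,0.045,0,0],[0,0,0,0,0.042,0,0],[0,0,0,0,0,0,0]]' |grep ft
python3 -c "
from h import *
tool();d=look();look('scene')"
```

```text
ft_force: [0.2, 0.7, 0.2]
t 6.08 tool bracket-frame mm [-235.9  -82.9] z 26.5 yaw rel -0.21 F [0.1 0.8] 0.2
supply bf [-136.6   -4.1] size [217.9  88.5] r deg -15.7
supply bf [-136.6   -4.6] size [217.6  88. ] r deg -15.6
```

```bash
python3 -m jog '[[0,0,0,0.008,0,0,0],[0,0,0,0.008,0,0,0],[0,0,0,0.008,0.001,0,0],[0,0,0,0.008,0.001,0,0],[0,0,0,0.008,0.001,0,0],[0,0,0,0.008,0.001,0,0],[0,0,0,0.008,0.001,0,0],[0,0,0,0.008,0.001,0,0],[0,0,0,0,0,0,0]]' |grep ft
python3 -c "
from h import *
tool();d=look();look('scene')"
```

```text
ft_force: [-1.7, -1.3, 2.1]
t 7.3 tool bracket-frame mm [-172.5  -86.3] z 26.2 yaw rel 0.03 F [-1.5 -1.5] 2.1
supply bf [-114.     3.3] size [217.8  87.7] r deg -0.7
```

```bash
python3 -m jog '[[0,0,0,0.007,0.001,0,0],[0,0,0,0.007,0.001,0,0],[0,0,0,0.007,0.001,0,0],[0,0,0,0.007,0.001,0,0],[0,0,0,0.007,0.001,0,0],[0,0,0,0.007,0.001,0,0],[0,0,0,0,0,0,0]]' |grep ft
python3 -c "
from h import *
tool();d=look();look('scene');cv2.imwrite('pics/p2.png',d['pixels'][...,::-1])"
```

```text
ft_force: [-2.1, -0.1, 1.0]
t 8.28 tool bracket-frame mm [-130.6  -91.9] z 26.2 yaw rel 0.02 F [-2.1 -0.5] 1.0
```

View pics/p2.png

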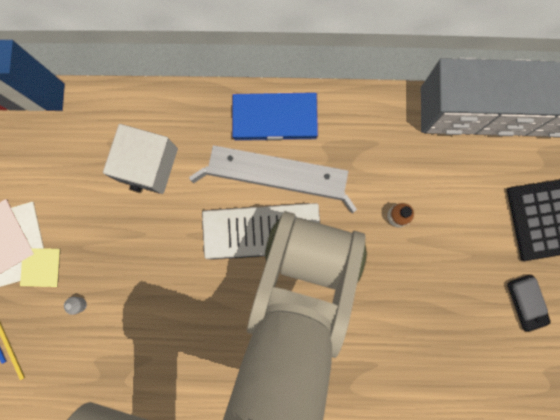

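The supply's right end is ahead, with the far edge running from about (204,211) to (318,206). The arm hides much of the top, so I work out the angle from the three visible corners.

```bash
python3 - <<'E'
from h import *
d=cv2.imread('pics/p2.png');t=dict(np.load('pics/top0.npz'));t['pixels']=d[...,::-1].copy()
m=mask(t,170); m[:,330:]=0
# far edge: first white pixel going down from row 198 for columns in the clear
for cols in [range(212,275,3)]:
    P=[(u,200+np.argmax(m[200:250,u]>0)) for u in cols]
    w=tob(ray(t,P,.065))*1000
    k=np.polyfit(w[:,1],w[:,0],1);res=np.abs(np.polyval(k,w[:,1])-w[:,0]).max();print('far edge r',np.degrees(np.arctan(-k[0])),'at y0',k[1],res)
P=[(190+np.argmax(m[v,190:260]>0),v) for v in range(217,253,3)]
w=tob(ray(t,P,.065))*1000
k=np.polyfit(w[:,0],w[:,1],1);print('left edge r',np.degrees(np.arctan(k[0])),k)
E
```

```text
far edge r 20.4439240123248 at y0 -40.52876113554299 10.367405528586715
left edge r 14.614027982494138 [  0.26074195 143.87286745]
```

```bash
python3 -m jog '[[0,0,0,-0.03,0,0,0],[0,0,0,-0.04,0,0,0],[0,0,0,-0.04,0,0,0],[0,0,0,0,0,0,0]]' |grep ft
python3 -c "
from h import *
tool();d=look();look('scene')"
```

```text
ft_force: [0.2, 0.0, 0.3]
t 8.88 tool bracket-frame mm [-242.7  -91.8] z 26.5 yaw rel 0.01 F [0.2 0. ] 0.3
supply bf [-96.3   6.9] size [ 88.2 218.1] r deg 14.5
supply bf [-96.1   6.6] size [ 87.4 217.6] r deg 14.5
```

Right end is about 14.5° ahead, with 51 mm left to go at the centre. I go back to the left end to bring it up.

```bash
python3 -m jog '[[0,0,0,0,-0.043,0,0],[0,0,0,0,-0.043,0,0],[0,0,0,0,-0.043,0,0],[0,0,0,0,-0.043,0,0],[0,0,0,0.03,0,0,0],[0,0,0,0.022,0,0,0],[0,0,0,0,0,0,0]]' |grep ft
python3 -m jog '[[0,0,0,0.007,0,0,0],[0,0,0,0.007,0,0,0],[0,0,0,0.007,-0.0015,0,0],[0,0,0,0.007,-0.0015,0,0],[0,0,0,0.007,-0.0015,0,0],[0,0,0,0.007,-0.0015,0,0],[0,0,0,0.007,-0.0015,0,0],[0,0,0,0.007,-0.0015,0,0],[0,0,0,0,0,0,0]]' |grep ft
python3 -c "
from h import *
tool();d=look();look('scene')"
```

```text
ft_force: [0.4, 0.4, 0.4]
ft_force: [-2.0, 2.5, 1.3]
t 10.97 tool bracket-frame mm [-133.    89.2] z 26.3 yaw rel 0.02 F [-2.4  2.2] 1.3
supply bf [-76.1   1.7] size [216.7  87.9] r deg -0.2
supply bf [-76.    1.6] size [217.5  87.7] r deg -0.2
```

```bash
python3 -m jog '[[0,0,0,0.006,-0.001,0,0],[0,0,0,0.006,-0.001,0,0],[0,0,0,0.006,-0.001,0,0],[0,0,0,0.006,-0.001,0,0],[0,0,0,0.003,0,0,0],[0,0,0,0,0,0,0]]' |grep ft
python3 -c "
from h import *
tool();d=look();look('scene')"
```

```text
ft_force: [-2.8, 3.3, 1.9]
t 11.82 tool bracket-frame mm [-106.3   93. ] z 26.3 yaw rel 0.01 F [-3.3  2.9] 1.9
supply bf [-63.8  -0.8] size [218.   87.6] r deg -9.0
```

```bash
python3 -m jog '[[0,0,0,-0.03,0,0,0],[0,0,0,-0.032,0,0,0],[0,0,0,0,0.045,0,0],[0,0,0,0,0.045,0,0],[0,0,0,0,0.045,0,0],[0,0,0,0,0.042,0,0],[0,0,0,0,0,0,0]]' |grep ft
python3 -c "
from h import *
tool();d=look()"
python3 -m jog '[[0,0,0,0.008,0,0,0],[0,0,0,0.008,0,0,0],[0,0,0,0.007,0.001,0,0],[0,0,0,0.007,0.001,0,0],[0,0,0,0.007,0.001,0,0],[0,0,0,0.007,0.001,0,0],[0,0,0,0.006,0.001,0,0],[0,0,0,0,0,0,0]]' |grep ft
python3 -c "
from h import *
tool();d=look();look('scene')"
```

```text
ft_force: [-0.1, -0.2, 0.0]
t 12.8 tool bracket-frame mm [-167.   -87.1] z 26.5 yaw rel -0.22 F [-0.1 -0.2] 0.0
ft_force: [-3.5, -2.5, 2.1]
t 13.85 tool bracket-frame mm [-117.9  -89.7] z 26.3 yaw rel 0.0 F [-3.1 -3.1] 2.1
supply bf [-55.1   2.2] size [218.3  87.9] r deg -3.3
```

```bash
python3 -m jog '[[0,0,0,0.005,0,0,0],[0,0,0,0.005,0,0,0],[0,0,0,0.003,0,0,0],[0,0,0,0,0,0,0]]' |grep ft
python3 -m jog '[[0,0,0,-0.03,0,0,0],[0,0,0,-0.02,0,0,0],[0,0,0,0,-0.045,0,0],[0,0,0,0,-0.045,0,0],[0,0,0,0,-0.045,0,0],[0,0,0,0,-0.045,0,0],[0,0,0,0,0,0,0]]' |grep ft
python3 -c "
from h import *
tool();d=look();look('scene')"
```

```text
ft_force: [-5.6, -4.2, 2.7]
ft_force: [0.0, -0.2, -0.7]
t 15.32 tool bracket-frame mm [-155.    93.9] z 26.2 yaw rel 0.24 F [ 0.  -0.2] -0.7
supply bf [-49.5   5.3] size [ 87.4 217.9] r deg 0.8
```

```bash
python3 -m jog '[[0,0,0,0.02,0,0,0],[0,0,0,0.018,0,0,0],[0,0,0,0.005,0,0,0],[0,0,0,0.004,0,0,0],[0,0,0,0.003,0,0,0],[0,0,0,0.003,0,0,0],[0,0,0,0.002,0,0,0],[0,0,0,0,0,0,0]]' |grep ft
python3 -c "
from h import *
tool();d=look();look('scene')"
```

```text
ft_force: [-14.3, 2.2, 6.7]
t 16.43 tool bracket-frame mm [-102.9   91.2] z 26.3 yaw rel 0.05 F [-14.4  -0.1] 6.7
supply bf [-47.2   4.7] size [217.5  87.6] r deg -1.0
```

Left corner is at the bar and the push force is rising. Now the right end.

```bash
python3 -m jog '[[0,0,0,-0.03,0,0,0],[0,0,0,-0.02,0,0,0],[0,0,0,0,0.045,0,0],[0,0,0,0,0.045,0,0],[0,0,0,0,0.045,0,0],[0,0,0,0,0.045,0,0],[0,0,0,0,0,0,0]]' |grep ft
python3 -m jog '[[0,0,0,0.02,0,0,0],[0,0,0,0.02,0,0,0],[0,0,0,0.004,0,0,0],[0,0,0,0.003,0,0,0],[0,0,0,0.003,0,0,0],[0,0,0,0.002,0,0,0],[0,0,0,0,0,0,0]]' |grep ft
python3 -c "
from h import *
tool();d=look();look('scene')"
```

```text
ft_force: [0.8, 0.5, 0.4]
ft_force: [-28.9, 0.6, 18.1]
t 18.27 tool bracket-frame mm [-104.2  -88.6] z 26.3 yaw rel 0.08 F [-28.7  -4.1] 18.1
supply bf [-46.3   5.5] size [217.8  87.8] r deg -0.3
```

Right end is now hard against the bar. I back off, check the left end with a light push, then retreat and look.

```bash
python3 -m jog '[[0,0,0,-0.03,0,0,0],[0,0,0,-0.02,0,0,0],[0,0,0,0,-0.045,0,0],[0,0,0,0,-0.045,0,0],[0,0,0,0,-0.045,0,0],[0,0,0,0,-0.045,0,0],[0,0,0,0,0,0,0]]' |grep ft
python3 -c "
from h import *
tool();d=look();look('scene')"
python3 -m jog '[[0,0,0,0.02,0,0,0],[0,0,0,0.02,0,0,0],[0,0,0,0.005,0,0,0],[0,0,0,0.004,0,0,0],[0,0,0,0,0,0,0]]' |grep ft
python3 -c "
from h import *
tool();d=look();look('scene')"
```

```text
ft_force: [0.4, -1.1, -0.1]
t 19.25 tool bracket-frame mm [-149.2   94. ] z 26.2 yaw rel 0.26 F [ 0.6 -1. ] -0.1
supply bf [-46.5   5.3] size [218.1  87.5] r deg -0.4
ft_force: [-18.3, -2.1, 11.0]
t 19.98 tool bracket-frame mm [-102.8   89.3] z 26.3 yaw rel -0.02 F [-17.7  -5. ] 11.0
supply bf [-46.3   4.7] size [217.   87.6] r deg -0.5
```

```bash
python3 -m jog '[[0,0,0,-0.03,0,0,0],[0,0,0,-0.04,0,0,0],[0,0,0,-0.04,0,-0.04,0],[0,0,0,-0.04,0,-0.05,0],[0,0,0,-0.02,0,-0.05,0],[0,0,0,0,0,0,0]]' |grep ft
python3 -c "
from h import *
from rig import optics
tool();d=look();s=optics.get_image('scene')
f=lambda i,a,b,c,e:cv2.resize(i['pixels'][a:b,c:e,::-1],(700,290),interpolation=cv2.INTER_CUBIC)
cv2.imwrite('pics/p3.png',np.vstack([f(d,140,240,100,341+0),f(s,170,290,190,480)]))"
```

```text
ft_force: [-0.4, 0.1, 0.0]
t 20.82 tool bracket-frame mm [-268.1   90.7] z 168.7 yaw rel 0.02 F [-0.4 -0. ] 0.0
```

View pics/p3.png

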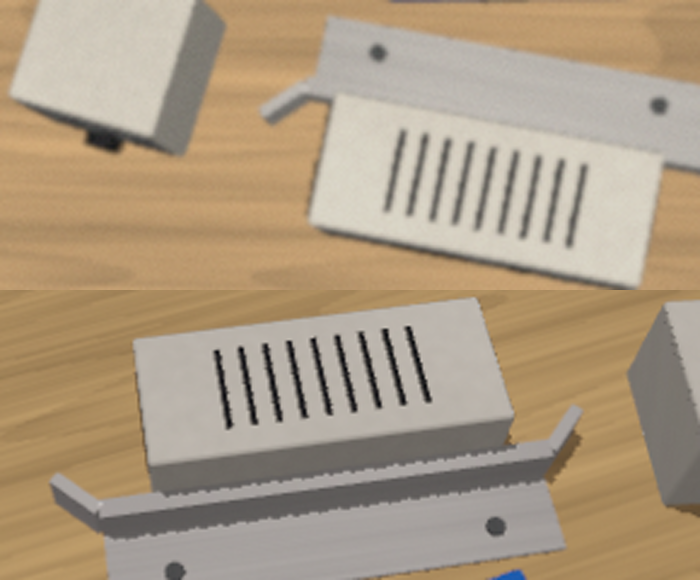

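The supply sits parallel against the bar in both views. In the top crop its far edge, about (335,95) to (662,155), meets the bar all along. The controller has not moved and the arm is clear.

```bash
python3 -c "
from rig import job
print(job.close_job())"
```

```text
the job is handed in; nothing more can be done
None
```

The supply was walked left end first (about 15.7° past square), then right end (about 14.5°), and brought up end by end until it sat flush along the bar by force and by camera; the controller was left where it stood, and the job was handed in at about 21 s.

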